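# Set the gate of a plate chute with a blade gauge

## Robot

A 6-joint arm with a two-finger parallel gripper is mounted at the origin on a cart in front of the work surface, level with it; the furniture and walls round the work are solid. World frame = base frame: x ahead of the robot, y to its left, z up, the work surface at z = 0. Lengths are in m, angles in rad, forces in N, time in s.
With the tool pointing down it reaches from about 0.25 to 0.85 m from the base axis. Payload 12.5 kg.
Tool frame: the origin (TCP) lies at the very end of the fingers, on their centre line; the grasp point (between the pads) lies 19 mm behind it; z points along the fingers, y is the line along which they close (so a half turn about z gives the same grasp; the last joint's range is limited). The gripper opens to 93 mm and grips with 3 to 60 N. Pads are 15 mm wide; open, the fingers measure 128 mm over their backs; the gripper's body (75 mm by 188 mm) begins 65 mm behind the grasp point.
Start: joints at [1.22, 0.351, 1.652, -0, 1.139, -0.085], TCP at [0.144, 0.531, 0.219] pointing down, gripper open.
Joint ranges: [-2.75, 2.75], [-0.79, 2.1], [0.01, 2.65], [-1.57, 4.71], [0.07, 3.14], [-2.87, 2.87]. Speed limits (rad/s): [2.22, 2.22, 2.79, 3.14, 3.14, 3.14].

## Interface

Orientations are given as a rotation vector (axis times angle).
In Python, from bench import robot, imaging gives the robot as it stands. The module is installed in compiled form; this text tells all that it offers.
- The arm moves only by the tool arm_command, never from a script. Its argument "commands" is a list of rows, each a list of 3 entries, a list of its own where there are three numbers: the shift along the world's x, y, z each as a share of 0.5 m, from -1 to 1, then the turn, a rotation vector about the world's x, y, z each as a share of 180 degrees, from -1 to 1, then the finger opening in mm, from 0 to 93. A call has 1 to 12 rows; each row is the pose to reach, as a shift and turn from the pose commanded when the call began, turning the shorter way round; what a row does not reach only later rows make up. A row lasts 1/12 s, in which the tool goes at most 41.7 mm and 7.16 degrees, less where a joint would pass 70% of its speed; a pose out of reach is approached as far as the arm can. A call with a number of a shift or a turn outside -1 to 1 is refused whole. A call with a gripper value outside its range is refused whole. The fingers move at their own pace and stop on an object; the grip force is fixed at half the most. Time passes only in rows, so rows that repeat a pose let the fingers close. It gives the time, the measured TCP pose, the force, the opening and the grip force at its end, in the units of the state.
- robot.get_state(): the state, without advancing time (a new reading comes with each control period).
- imaging.camera(name): name is "scene" or "top" or "wrist"; returns a dict with "frame" (400x640x3 uint8, red, green, blue), "z_map" (400x640 float32, m along the optical axis (not along the pixel's ray), 0 where there is no reading), "fx", "fy", "cx", "cy" (pixels), "rvec" (rotation vector, rad) and "tvec" (3), from world to camera coordinates, as OpenCV has them. Camera axes: x right, y down, z forward; pixel columns grow to the right and rows downward; lengths in m; the calibration is good to about 2 mm. A picture is of the moment at which its call begins.
- robot.sign_off(): hands the job in; it is judged then, once.
The state is a dict: "time": time; "joint_positions": joint angles; "qvel": joint speeds; "joint_efforts": joint torques, N m; "position": TCP position; "tool_rot": TCP orientation; "ft_force": force on the tool from outside, world axes, zero at the start; "ft_torque": the same for the moment, N m; "opening": finger opening in m; "grip_force": force on a finger pad.
Only numpy, scipy, OpenCV 4.12 (cv2) and the standard library are available. Lean on these libraries where they do the work, as an engineer would, in place of code of your own. Each camera call takes 0.05 s, during which the arm holds its last target. There are 200 camera calls.

## Task

Set the clearance of the gate on the sloping plate chute with the yellow-handled setting gauge: slide its flat blade down the chute under the raised gate until the tip is fully home against the end stop, let go, and press the gate down by its red knob until it rests lightly on the blade. Then draw the gauge back out without shifting the gate, and lay it down flat on the bench, well clear of the chute; do not drop it, and leave the things standing round about as they are.

Things in the scene. Friction and masses are not known exactly. Their poses are not given: they have to be found in the camera images.
- trough: Sloping steel channel of the fixed gravity chute. Origin: on its floor surface, on the centre line, at the uphill face of the dark end stop (the lower end; 52 mm wide, 20 mm high). +x runs straight down the slope, 40 degrees below level; +z is square to the floor, upward; y across. The floor runs uphill from x = 0 to x = -210 mm and lies 40 mm above the bench at the stop
- upper_end (a point): Middle of the floor's upper edge, at trough x = -210 mm, 175 mm above the bench; axes as the trough's. All along the floor (plate 76 mm wide) the channel is 40 mm wide between rails 7 mm high; above them lips flare outward to a width of 54 mm at 13 mm above the floor
- bridge_top (a point): Middle of the top of the fixed blue bridge over the channel, 74 mm above the floor, at trough x = -27 mm; axes as the trough's. The bridge spans trough x = -40 to -14 mm; its cheeks stand at y = 28.5 to 36.5 mm either side, its crosspiece is 64 to 74 mm above the floor. The gate slides in it
- gate: The gate: a brass plate 37 mm wide and 8 mm thick across the channel (trough x = -31 to -23 mm) on a stem with a red knob. It slides only square to the floor (along the trough's z), with a drag of about 4 N, and stays where it is left. Origin: middle of its lower edge; axes as the trough's. Its height above the floor (the clearance) can be 0 to 15 mm and is about 10 to 13 mm at the start
- gate_lip (a point): Middle of the gate's lower edge, at trough x = -27 mm; its z in the trough's frame is the gate's clearance over the floor. Axes as the trough's. When the gate rests on the blade's 6 mm part the clearance is 6 mm, and pushing meets firm resistance
- gate_knob (a point): Centre of the slightly domed top of the red knob (32 mm across, 18 mm high) that pushes the gate down; it stands 108 mm plus the clearance above the trough's floor, at trough x = -27 mm, and moves with the gate. The point's axes are those of the trough
- gauge: The loose setting gauge, 186 mm long, about 0.2 kg, flat underside from end to end. Origin: on the underside, below the middle of the grip. +x points along the blade to its tip, +z from the underside to the grip's top. The yellow grip spans x = -50 to 46 mm, 20 mm wide, 6 to 42 mm above the underside; a steel tang 18 mm wide, 6 mm thick (x = -56 to 48 mm) runs under it. It balances at x = 12 mm
- gauge_tip (a point): Middle of the tip of the steel blade, on its underside, 130 mm ahead of the gauge's origin; axes as the gauge's. The blade is 36 mm wide from 86 to 0 mm behind the tip: 3 mm thick for the first 22 mm (the nose), 6 mm thick behind (the measuring part). Fully home the tip is at the trough's origin, the gauge's axes are the trough's, and the 6 mm part is under the gate
- multimeter: Black multimeter, 71 x 135 x 41 mm, lying face up; a bystander. Origin: centre of its underside
- bin: Blue plastic bin with loose aluminium plates (36 x 56 x 4 mm, what the chute feeds), 100 x 140 x 35 mm; a bystander. Origin: centre of its underside
- pliers: Red-handled side cutters lying flat, 45 x 138 x 11 mm; a bystander. Origin: centre of their underside

How it is judged:
By the outcome, as a careful person would: the job done as asked, in the order asked, and still so for the second after the job is handed in, with the robot touching nothing.
It also fails if it takes over 69 s, if anything falls off the work surface, if the arm or the gripper's body presses on something with over 40 N, if the wrist force passes 120 N, or if a joint passes its speed limit or range.

## Working session

There is one attempt and no reset: what is moved stays moved. The work goes in short steps, Python scripts to look and compute and a tool call to move; the robot and the scene stay as the last step left them, time stands still between calls to the robot, and variables do not carry over. Pictures are saved under pics/ and viewed, at most 10 in all, crops included, and the job is handed in when it is done.

Besides the shell and the picture viewer there is one more tool, called after "Emit:" as name(argument=value, ...), one argument or row to a line, values as JSON. arm_command: Moves the arm, as the interface text tells. Shift numbers are shares of 0.5 m and turn numbers shares of 180 degrees, none past 1 either way. Its arguments: {"type":"object","properties":{"commands":{"type":"array","items":{"type":"array"}}},"required":["commands"]}

```bash
mkdir -p pics
cat > h.py <<'E'
import numpy as np, cv2
from bench import robot, imaging
from scipy.spatial.transform import Rotation as R
def cam(n):
    c=imaging.camera(n); f=c["frame"]; z=c["z_map"]; Rm=cv2.Rodrigues(np.array(c["rvec"],float))[0]; t=np.array(c["tvec"],float).ravel()
    v,u=np.indices(z.shape); P=np.stack([(u-c["cx"])/c["fx"]*z,(v-c["cy"])/c["fy"]*z,z],-1)
    c["P"]=(P-t)@Rm; c["P"][z==0]=np.nan; c["R"]=Rm; c["t"]=t
    return c
def save(c,name,box=None,s=1):
    f=c["frame"][:,:,::-1]
    if box: f=f[box[1]:box[3],box[0]:box[2]]
    cv2.imwrite("pics/"+name,cv2.resize(f,None,fx=s,fy=s,interpolation=cv2.INTER_CUBIC))
def proj(c,p):
    q=c["R"]@np.array(p)+c["t"]; return q[0]/q[2]*c["fx"]+c["cx"],q[1]/q[2]*c["fy"]+c["cy"]
E
python3 - <<'E'
from h import *
import pickle
a=cam("scene");b=cam("top")
pickle.dump((a,b),open("v0.pkl","wb"))
save(a,"s0.png");save(b,"t0.png")
for c in(a,b): print(c["fx"],-c["R"].T@c["t"],c["R"][2])
s=robot.get_state();print(s)
E
```

```text
363.05459344696635 [-0.0607174  -0.78712907  0.72108192] [ 0.50719837  0.70932459 -0.48949815]
361.09168597384127 [0.44337089 0.08815463 1.17543681] [ 0.13939236  0.00669763 -0.99021458]
{'time': 0.1, 'joint_positions': array([ 1.22042472e+00,  3.51182907e-01,  1.65236176e+00,  1.32975315e-05,
        1.13906245e+00, -8.45844883e-02]), 'qvel': array([-0.00015285, -0.0011163 , -0.00085   , -0.00071309,  0.00215383,
       -0.00033809]), 'joint_efforts': array([ 6.24862860e-04, -4.98019660e+01, -2.85706025e+01,  7.00272457e-02,
        2.38896761e-02, -4.23993606e-05]), 'position': array([0.14432778, 0.53041281, 0.21815432]), 'tool_rot': array([-4.16247680e-01, -3.11366192e+00,  1.55176985e-03]), 'ft_force': array([0.08082126, 0.04267635, 0.34046675]), 'ft_torque': array([-0.06136234, -0.04205032, -0.01909488]), 'grip_force': 0.0, 'opening': 0.0928398992820042}
```

View pics/s0.png

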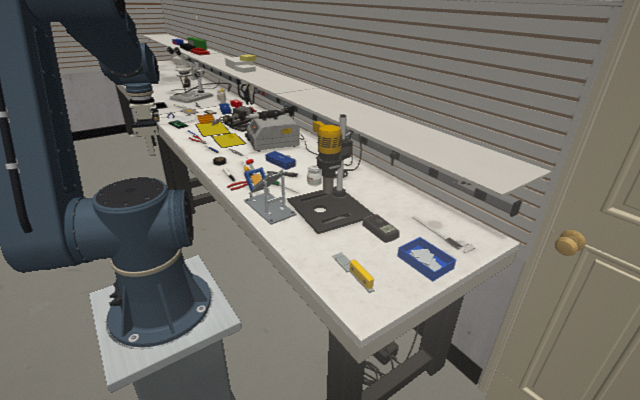

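View pics/t0.png

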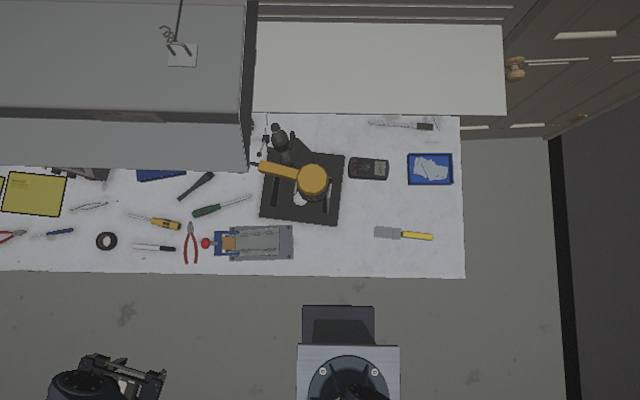

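The scene view shows the chute at about (268,205) and the gauge at (355,270). In the top view the chute spans columns 215–293 at row 242, with the knob at (206,243) on the downhill left. The gauge spans columns 374–433 at row 234, with its blade pointing left.

Run:
```python
from h import *
import pickle
a,b=pickle.load(open("v0.pkl","rb"))
hsv=cv2.cvtColor(b["frame"],cv2.COLOR_RGB2HSV); P=b["P"]
def blob(m,box):
    k=np.zeros(m.shape,bool);k[box[1]:box[3],box[0]:box[2]]=1;k&=m
    return k
H,S,V=[hsv[...,i].astype(int) for i in range(3)]
y=blob((H>18)&(H<35)&(S>120),(365,220,445,250)); p=P[y];print("yel",y.sum(),np.nanmin(p,0),np.nanmax(p,0),np.nanmedian(p,0))
w=(P[...,2]>-0.02)
bl=blob((V<185)&(S<60),(368,222,405,246)); p=P[bl];print("blade",bl.sum(),np.nanpercentile(p,[3,50,97],axis=0))
g=y|bl; v,u=np.nonzero(g); r=cv2.minAreaRect(P[g][:,:2].astype(np.float32)); print("rect",r)
c=P[y][:,:2].mean(0)-P[bl][:,:2].mean(0);print("yaw of tip",np.degrees(np.arctan2(-c[1],-c[0])))
k=blob(((H<8)|(H>172))&(S>130),(198,234,216,252));p=P[k];print("knob",k.sum(),np.nanpercentile(p,[3,50,97],axis=0))
print("bench",P[260,330],P[235,350])
# floor of chute
for u in range(216,296,5): print(u,np.round(P[242,u],3), np.round(P[229,u],3),np.round(P[256,u],3))
f=blob(np.ones_like(y),(241,236,280,250));q=P[f];A=np.c_[q[:,:2],np.ones(len(q))];s,res,_,_=np.linalg.lstsq(A,q[:,2],rcond=None);n=np.r_[-s[:2],1];n/=np.linalg.norm(n);print(s,n,np.degrees(np.arccos(n[2])),np.degrees(np.arctan2(n[1],n[0])))
save(b,"t0c.png",(195,215,445,260),3)
```

```text
yel 175 [ 0.48321074 -0.25825465  0.02926491] [ 0.50708634 -0.16602042  0.04658289] [ 0.49493879 -0.21182199  0.04192406]
blade 866 [[ 0.46352133 -0.17766753 -0.00332888]
 [ 0.50061607 -0.12057345  0.00160258]
 [ 0.53701487 -0.06701349  0.00943824]]
rect ((0.49550896883010864, -0.15690754354000092), (0.07251371443271637, 0.19587533175945282), 14.399572372436523)
yaw of tip nan
knob 64 [[0.44620456 0.40551098 0.14382574]
 [0.45743392 0.41372833 0.1523719 ]
 [0.47147135 0.42593843 0.15722023]]
bench [ 4.12198167e-01  5.79150498e-02 -1.66239823e-04] [ 0.49302009 -0.00541187  0.00533098]
216 [0.461 0.392 0.124] [0.505 0.43  0.001] [0.419 0.424 0.005]
221 [0.461 0.378 0.121] [0.505 0.413 0.002] [0.419 0.408 0.003]
226 [0.462 0.371 0.093] [0.506 0.396 0.004] [ 0.419  0.393 -0.001]
231 [0.463 0.358 0.083] [0.505 0.378 0.013] [0.419 0.375 0.006]
236 [0.463 0.351 0.052] [0.506 0.363 0.01 ] [0.42  0.352 0.038]
241 [0.464 0.333 0.064] [0.506 0.347 0.007] [0.42  0.343 0.005]
246 [0.463 0.313 0.084] [0.506 0.33  0.011] [0.42  0.326 0.01 ]
251 [0.463 0.295 0.103] [0.507 0.314 0.009] [0.421 0.311 0
[... 407 characters left out ...]
0.008] [0.509 0.202 0.007] [0.423 0.199 0.006]
291 [0.467 0.184 0.008] [0.509 0.185 0.01 ] [0.423 0.183 0.009]
 ** On entry to DLASCL parameter number  4 had an illegal value
 ** On entry to DLASCL parameter number  4 had an illegal valueTraceback (most recent call last):
  File "<stdin>", line 18, in <module>
    x, resids, rank, s = _umath_linalg.lstsq(a, b, rcond,
                         ~~~~~~~~~~~~~~~~~~~^^^^^^^^^^^^^
                                             signature=signature)
                                             ^^^^^^^^^^^^^^^^^^^^
    raise LinAlgError("SVD did not converge in Linear Least Squares")
numpy.linalg.LinAlgError: SVD did not converge in Linear Least Squares
```

Run:
```python
from h import *
import pickle
a,b=pickle.load(open("v0.pkl","rb"))
for n,c in(("s",a),("t",b)):
    q=c["P"].reshape(-1,3);q=q[np.isfinite(q).all(1)]
    m=(q[:,0]>.35)&(q[:,0]<.95)&(q[:,1]>-.35)&(q[:,1]<.6)&(q[:,2]>.1)&(q[:,2]<.9); q=q[m]
    for y0 in np.arange(-.3,.6,.1):
        k=q[(q[:,1]>=y0)&(q[:,1]<y0+.1)]
        if len(k): print(n,"y%.1f"%y0,len(k),"xmin %.3f zmax %.3f"%(k[:,0].min(),k[:,2].max()), "x<.57:",(k[:,0]<.57).sum(), "zmax there", k[k[:,0]<.57][:,2].max() if (k[:,0]<.57).any() else 0)
hsv=cv2.cvtColor(b["frame"],cv2.COLOR_RGB2HSV); P=b["P"];H,S,V=[hsv[...,i].astype(int) for i in range(3)]
# floor plane fit
q=P[236:250,243:279].reshape(-1,3);q=q[np.isfinite(q).all(1)&(abs(q[:,0]-.463)<.018)]
A=np.c_[q[:,:2],np.ones(len(q))];s=np.linalg.lstsq(A,q[:,2],rcond=None)[0];n=np.r_[-s[:2],1];n/=np.linalg.norm(n);print(len(q),s,n,np.degrees(np.arccos(n[2])),np.degrees(np.arctan2(n[1],n[0])))
save(b,"t0c.png",(190,210,450,265),3)
save(a,"s0c.png",(220,140,420,300),4)
```

```text
s y-0.3 910 xmin 0.797 zmax 0.275 x<.57: 0 zmax there 0
s y-0.2 682 xmin 0.796 zmax 0.275 x<.57: 0 zmax there 0
s y-0.1 573 xmin 0.797 zmax 0.275 x<.57: 0 zmax there 0
s y0.0 1388 xmin 0.569 zmax 0.341 x<.57: 1 zmax there 0.22212510093068752
s y0.1 1209 xmin 0.568 zmax 0.343 x<.57: 9 zmax there 0.31756441323203
s y0.2 710 xmin 0.423 zmax 0.338 x<.57: 254 zmax there 0.18547753062928213
s y0.3 375 xmin 0.422 zmax 0.276 x<.57: 125 zmax there 0.1291724807174636
s y0.4 312 xmin 0.424 zmax 0.276 x<.57: 49 zmax there 0.15547118899462012
s y0.5 231 xmin 0.797 zmax 0.276 x<.57: 0 zmax there 0
t y-0.3 2119 xmin 0.798 zmax 0.279 x<.57: 0 zmax there 0
t y-0.2 2121 xmin 0.798 zmax 0.279 x<.57: 0 zmax there 0
t y-0.1 2113 xmin 0.798 zmax 0.281 x<.57: 0 zmax there 0
t y0.0 2473 xmin 0.572 zmax 0.344 x<.57: 0 zmax there 0
t y0.1 10682 xmin 0.527 zmax 0.843 x<.57: 1303 zmax there 0.8413221444276395
t y0.2 19483 xmin 0.425 zmax 0.900 x<.57: 4498 zmax there 0.8017542969479926
t y0.3 16524 xmin 0.424 zmax 0.843 x<.57: 3848 zmax there 0.8013198595602908
t y0.4 3366 xmin 0.429 zmax 0.843 x<.57: 1594 zmax there 0.8006489990845636
457 [ 0.03802431 -0.83697037  0.32982325] [-0.02914647  0.64155625  0.76652205] 39.95740855914477 92.60120961380774
```

View pics/t0c.png

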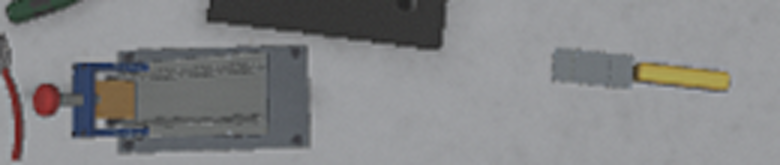

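The crop shows the gauge blade's left edge at crop (553,66) and the grip's end at (730,82). The chute runs from the knob at (47,100) to its upper edge at (268,95).

Emit:
arm_command(
  commands=[
    [[0.4, -0.9, 0.16], [0, 0, -0.25], 93],
    [[0.4, -0.9, 0.16], [0, 0, -0.25], 93],
    [[0.4, -0.9, 0.16], [0, 0, -0.25], 93],
    [[0.4, -0.9, 0.16], [0, 0, -0.25], 93],
    [[0.4, -0.9, 0.16], [0, 0, -0.25], 93],
    [[0.4, -0.9, 0.16], [0, 0, -0.25], 93],
    [[0.4, -0.9, 0.16], [0, 0, -0.25], 93],
    [[0.4, -0.9, 0.16], [0, 0, -0.25], 93],
    [[0.4, -0.9, 0.16], [0, 0, -0.25], 93],
    [[0.4, -0.9, 0.16], [0, 0, -0.25], 93],
    [[0.4, -0.9, 0.16], [0, 0, -0.25], 93],
    [[0.4, -0.9, 0.16], [0, 0, -0.25], 93],
  ],
)

```text
time: 1.1
position: [0.3445, 0.0786, 0.2991]
tool_rot: [1.576, 2.717, 0.001]
ft_force: [1.2, 0.8, 0.6]
opening: 0.0929
grip_force: 0.0
```

Emit:
arm_command(
  commands=[
    [[0.29, -0.54, -0.1], [0, 0, -0.195], 93],
    [[0.29, -0.54, -0.1], [0, 0, -0.195], 93],
    [[0.29, -0.54, -0.1], [0, 0, -0.195], 93],
    [[0.29, -0.54, -0.1], [0, 0, -0.195], 93],
    [[0.29, -0.54, -0.1], [0, 0, -0.195], 93],
    [[0.29, -0.54, -0.1], [0, 0, -0.195], 93],
    [[0.29, -0.54, -0.1], [0, 0, -0.195], 93],
    [[0.29, -0.54, -0.1], [0, 0, -0.195], 93],
    [[0.29, -0.54, -0.1], [0, 0, -0.195], 93],
    [[0.29, -0.54, -0.1], [0, 0, -0.195], 93],
  ],
)

```text
time: 1.93
position: [0.4892, -0.1897, 0.2478]
tool_rot: [-2.323, -2.113, 0.001]
ft_force: [-1.2, -0.5, 0.6]
opening: 0.0932
grip_force: 0.0
```

Run:
```python
from h import *
b=cam("wrist");s=robot.get_state();print(s["position"],s["tool_rot"],s["joint_positions"]);M=R.from_rotvec(s["tool_rot"]).as_matrix();print(M)
cp=-b["R"].T@b["t"];print("cam in tool",M.T@(cp-s["position"]),"axis",M.T@b["R"][2],b["fx"])
hsv=cv2.cvtColor(b["frame"],cv2.COLOR_RGB2HSV); P=b["P"];H,S,V=[hsv[...,i].astype(int) for i in range(3)]
y=(H>18)&(H<35)&(S>110)&(P[...,2]>.03)&(P[...,2]<.055);p=P[y];print(y.sum(),np.median(p,0),cv2.minAreaRect(p[:,:2].astype(np.float32)))
save(b,"w1.png")
```

```text
[ 0.48904091 -0.1889805   0.24826167] [-2.32184942e+00 -2.11461122e+00  4.68852146e-04] [-4.57633442e-01  2.74263182e-01  1.68109321e+00  1.42244196e-04
  1.18738830e+00 -3.64329580e-01]
[[ 9.32218587e-02  9.95644883e-01 -9.75210203e-04]
 [ 9.95645218e-01 -9.32212756e-02  6.27343339e-04]
 [ 5.33700847e-04 -1.02944549e-03 -9.99999328e-01]]
cam in tool [ 0.08150929  0.00119277 -0.1663789 ] axis [-2.97537139e-01 -3.38683127e-04  9.54710184e-01] 317.8831208674921
1113 [ 0.49506982 -0.20937138  0.04249201] ((0.4951918423175812, -0.21211577951908112), (0.09261463582515717, 0.017958275973796844), 84.51551055908203)
```

View pics/w1.png

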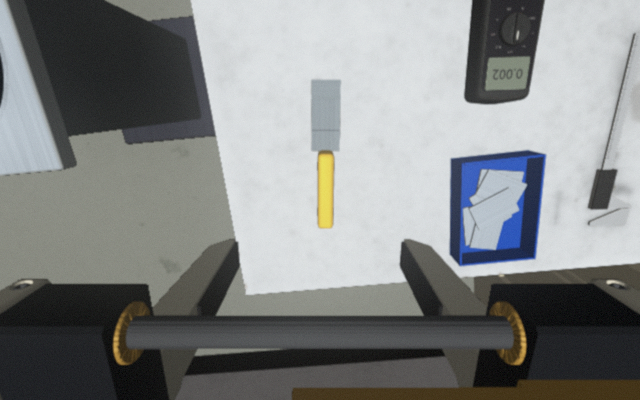

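The wrist view shows the gauge standing clear: grip at (325,190), blade at (326,115), with open bench on both sides for the fingers. The measured top height of 42 mm and length of 93 mm agree with the given sizes.

Emit:
arm_command(
  commands=[
    [[0.015, -0.016, -0.3], [0, 0, 0], 93],
    [[0.015, -0.016, -0.3], [0, 0, 0], 93],
    [[0.015, -0.016, -0.3], [0, 0, 0], 93],
    [[0.015, -0.016, -0.3], [0, 0, 0], 93],
    [[0.015, -0.016, -0.38], [0, 0, 0], 60],
    [[0.015, -0.016, -0.44], [0, 0, 0], 60],
    [[0.015, -0.016, -0.46], [0, 0, 0], 60],
    [[0.015, -0.016, -0.46], [0, 0, 0], 50],
    [[0.015, -0.016, -0.46], [0, 0, 0], 30],
    [[0.015, -0.016, -0.46], [0, 0, 0], 10],
    [[0.015, -0.016, -0.46], [0, 0, 0], 10],
    [[0.015, -0.016, -0.46], [0, 0, 0], 10],
  ],
)

```text
time: 2.98
position: [0.4977, -0.1976, 0.0201]
tool_rot: [2.321, 2.114, 0.001]
ft_force: [-0.3, 0.6, 1.1]
opening: 0.0444
grip_force: 0.0
```

Emit:
arm_command(
  commands=[
    [[0, 0, 0], [0, 0, 0], 10],
    [[0, 0, 0], [0, 0, 0], 10],
    [[0, 0, 0], [0, 0, 0], 10],
    [[0, 0, 0], [0, 0, 0], 10],
  ],
)

```text
time: 3.32
position: [0.4968, -0.1973, 0.0187]
tool_rot: [-2.322, -2.116, 0.0]
ft_force: [-1.8, 0.3, 3.9]
opening: 0.0195
grip_force: 30.0
```

Emit:
arm_command(
  commands=[
    [[0, 0, 0.08], [0, 0, 0], 10],
    [[0, 0, 0.16], [0, 0, 0], 10],
    [[0, 0.0, 0.24], [0, 0, 0], 10],
    [[-0.02, 0.04, 0.32], [0, 0, 0], 10],
    [[-0.05, 0.1, 0.38], [0, 0, 0.01], 10],
    [[-0.08, 0.16, 0.44], [0, 0, 0.02], 10],
    [[-0.12, 0.22, 0.5], [0, 0, 0.035], 10],
    [[-0.15, 0.29, 0.54], [0, 0, 0.035], 10],
    [[-0.18, 0.36, 0.58], [0, 0, 0.035], 10],
    [[-0.2, 0.43, 0.6], [0, 0, 0.035], 10],
    [[-0.22, 0.5, 0.62], [0, 0, 0.035], 10],
    [[-0.24, 0.57, 0.64], [0, 0, 0.035], 10],
  ],
)

```text
time: 4.32
position: [0.3773, 0.0836, 0.3379]
tool_rot: [2.203, 2.239, 0.001]
ft_force: [0.2, -0.2, -2.8]
opening: 0.0196
grip_force: 30.0
```

Emit:
arm_command(
  commands=[
    [[-0.02, 0.08, 0.01], [0, 0, 0], 10],
    [[-0.03, 0.16, 0.02], [0, 0, 0], 10],
    [[-0.04, 0.24, 0.02], [0, 0, 0], 10],
    [[-0.05, 0.3, 0.02], [0, 0, 0], 10],
    [[-0.05, 0.33, 0.02], [0, 0, 0], 10],
    [[-0.05, 0.33, 0.02], [0, 0, 0], 10],
    [[-0.05, 0.33, 0.02], [0, 0, 0], 10],
  ],
)

```text
time: 4.9
position: [0.3532, 0.2473, 0.3466]
tool_rot: [-2.201, -2.242, 0.002]
ft_force: [0.0, -0.1, -1.8]
opening: 0.0197
grip_force: 30.0
```

Run:
```python
from h import *
import pickle
b=cam("wrist");s=robot.get_state();print(s["position"],s["tool_rot"],s["joint_positions"],s["opening"]);
pickle.dump((b,s),open("v2.pkl","wb"))
save(b,"w2.png")
```

```text
[0.35336898 0.24671516 0.34675623] [ 2.20206922e+00  2.24061005e+00 -1.37684083e-03] [ 5.01577235e-01  1.26659324e-02  1.74575763e+00 -2.82072318e-04
  1.38400105e+00  4.84279903e-01] 0.019767520778034477
```

View pics/w2.png

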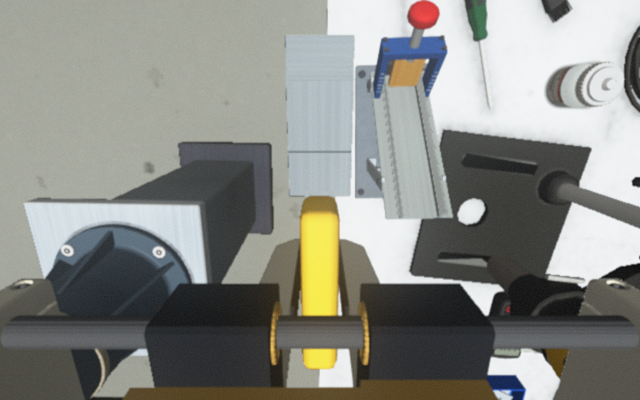

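The view shows the chute clear of the gauge: floor from (400,90) to its upper edge at (386–450,217), blue bridge at (410,50), and knob at (423,15). The gauge is held straight, with its blade at columns 286–353.

Run:
```python
from h import *
import pickle
b,s=pickle.load(open("v2.pkl","rb"))
P=b["P"];hsv=cv2.cvtColor(b["frame"],cv2.COLOR_RGB2HSV);H,S,V=[hsv[...,i].astype(int) for i in range(3)]
reg=np.zeros(H.shape,bool);reg[92:216,385:445]=1
q=P[reg];q=q[np.isfinite(q).all(1)]
# floor: ransac-ish
m=np.ones(len(q),bool)
ks=q[:,2]+.839*q[:,1]; m=abs(ks-np.median(ks))<.006
for i in range(6):
    A=np.c_[q[m][:,:2],np.ones(m.sum())];c=np.linalg.lstsq(A,q[m][:,2],rcond=None)[0];r=q[:,2]-(q[:,:2]@c[:2]+c[2]);m=abs(r)<.003
n=np.r_[-c[:2],1];n/=np.linalg.norm(n);print(m.sum(),"n",n,np.degrees(np.arccos(n[2])),"az",np.degrees(np.arctan2(n[1],n[0])),"resid",r[m].std())
az=np.arctan2(n[1],n[0])
h=(q[:,2]-(q[:,:2]@c[:2]+c[2]))*n[2]
# lips: per-y slice extremes in x by height
rows=[]
for y0 in np.arange(.215,.33,.01):
    k=(abs(q[:,1]-y0)<.005); kk=k&(abs(h)<.003); L=q[kk][:,0]
    hi=k&(h>.004)&(h<.02); xh=q[hi][:,0]; mid=np.median(L)
    print("%.3f floor x %.4f %.4f  z %.3f  lips L %s R %s"%(y0,np.percentile(L,2),np.percentile(L,98),np.median(q[kk][:,2]),np.round(np.percentile(xh[xh<mid],[3,97]),4) if (xh<mid).any() else 0,np.round(np.percentile(xh[xh>mid],[3,97]),4) if (xh>mid).any() else 0))
bl=(H>100)&(H<125)&(S>120);bl[:30]=0;bl[110:]=0;bl[:,:365]=0;bl[:,460:]=0
p=P[bl];t=p[p[:,2]>.105];print("bridge top",len(t),np.percentile(t,[2,50,98],axis=0),cv2.minAreaRect(t[:,:2].astype(np.float32)))
k=((H<8)|(H>172))&(S>130);k[32:]=0;k[:,:400]=0;k[:,445:]=0;p=P[k];print("knob",len(p),np.nanpercentile(p,[2,50,98],axis=0))
# upper edge pixels: last row of floor
for u in (395,405,415,425,435,445):
    col=P[200:235,u];j=np.nanargmax(np.abs(np.diff(col[:,2])));print(u,200+j,col[j])
# gauge in hand
g=np.zeros(H.shape,bool);g[40:190,280:360]=1;g&=(P[...,2]>.28);p=P[g];print("blade",len(p),np.median(p,0),cv2.minAreaRect(p[:,:2].astype(np.float32)))
M=R.from_rotvec(s["tool_rot"]).as_matrix();l=(p-s["position"])@M;print("in tool",np.percentile(l,[1,50,99],axis=0),cv2.minAreaRect(l[:,:2].astype(np.float32)))
tp=l[l[:,0]>.1];A=np.c_[l[:,0],np.ones(len(l))];print("blade top z vs x",np.linalg.lstsq(A,l[:,2],rcond=None)[0])
```

```text
5002 n [-0.031405    0.64240184  0.76572423] 40.02853398611652 az 92.79878218890764 resid 0.0009059710396366905
0.215 floor x 0.4304 0.4872  z 0.169  lips L [0.4403 0.4466] R [0.4871 0.4918]
0.225 floor x 0.4315 0.4868  z 0.160  lips L [0.4399 0.4464] R [0.4866 0.4926]
0.235 floor x 0.4321 0.4998  z 0.152  lips L [0.4391 0.4457] R [0.4861 0.4928]
0.245 floor x 0.4329 0.5013  z 0.144  lips L [0.4387 0.4455] R [0.4858 0.4926]
0.255 floor x 0.4341 0.5019  z 0.136  lips L [0.4383 0.4448] R [0.4852 0.492 ]
0.265 floor x 0.4344 0.5016  z 0.127  lips L [0.4381 0.4443] R [0.4848 0.4917]
0.275 floor x 0.4353 0.5012  z 0.119  lips L [0.4376 0.4437] R [0.4843 0.4912]
0.285 floor x 0.4361 0.5006  z 0.110  lips L [0.4369 0.4432] R [0.484  0.4903]
0.295 floor x 0.4371 0.5002  z 0.102  lips L [0.4364 0.4432] R [0.4836 0.4902]
0.305 floor x 0.4378 0.4999  z 0.094  lips L [0.4361 0.4428] R [0.4828 0.49  ]
0.315 floor x 0.4449 0.4993  z 0.085  lips L [0.4355 0.4421] R [0.4825 0.4894]
0.325 floor x 0.4450 0.4990  z 0.077  lips L [0.4357 0.4416] R [0.4821 0.4883]
bridge top 1125 [[0.42425252 0.37122255 
[... 294 characters left out ...]
 0.15690359]]
395 219 [0.44075503 0.20416917 0.17480778]
405 218 [0.45168949 0.20596651 0.17583259]
415 218 [0.46313808 0.20602415 0.17540834]
425 218 [0.4744471  0.20625204 0.17544887]
435 217 [0.48574378 0.20755044 0.17512361]
445 217 [0.49704449 0.20778087 0.17517189]
blade 9836 [0.3526581  0.32416882 0.33438885] ((0.35273754596710205, 0.3205157220363617), (0.03619645908474922, 0.07976466417312622), 1.0748971700668335)
in tool [[ 0.03510787 -0.01698145  0.01060141]
 [ 0.07763021  0.00040794  0.01232466]
 [ 0.11300247  0.01821958  0.01627817]] ((0.07381020486354828, 0.000657983124256134), (0.036196544766426086, 0.0797661542892456), 89.9209213256836)
blade top z vs x [0.04123608 0.00961902]
```

```bash
cat >> h.py <<'E'
az=np.radians(92.6);t40=np.radians(40)
TX=np.array([np.cos(t40)*np.cos(az),np.cos(t40)*np.sin(az),-np.sin(t40)])
TZ=np.array([np.sin(t40)*np.cos(az),np.sin(t40)*np.sin(az),np.cos(t40)])
TY=np.cross(TZ,TX); O=np.array([.4601,.3667,.0400])
TOOL=np.c_[TX,np.cross(-TZ,TX),-TZ]
def tr(p): return (np.array(p)-O)@np.c_[TX,TY,TZ]
def w(x,y,z): return O+x*TX+y*TY+z*TZ
def go(x,y,z):
    s=robot.get_state();d=(w(x,y,z)-s["position"])/.5
    r=(R.from_matrix(TOOL)*R.from_rotvec(s["tool_rot"]).inv()).as_rotvec()/np.pi
    print("shift",np.round(d,4),"turn",np.round(r,4),"now trough",np.round(tr(s["position"])*1000,1),"F trough",np.round(s["ft_force"]@np.c_[TX,TY,TZ],1))
E
python3 - <<'E'
from h import *
go(-.193,0,.0435)
print(tr([.4551,.4153,.1521]), TX*2,TZ*2)
E
```

```text
shift [ 0.2243  0.0004 -0.2988] turn [-0.2219 -0.0071  0.0086] now trough [-285.3  112.1  161.1] F trough [ 1.2  0.6 -1.2]
[-0.03469131  0.00279021  0.11722669] [-0.06950013  1.53051171 -1.28557522] [-0.05831753  1.28425181  1.53208889]
```

Emit:
arm_command(
  commands=[
    [[0, 0, 0], [-0.037, -0.001, 0.0014], 10],
    [[0, 0, 0], [-0.074, -0.0024, 0.003], 10],
    [[0.03, 0, 0], [-0.111, -0.0036, 0.0043], 10],
    [[0.08, 0, 0], [-0.148, -0.0047, 0.0057], 10],
    [[0.13, 0, 0], [-0.185, -0.006, 0.0072], 10],
    [[0.18, 0, 0], [-0.222, -0.007, 0.0086], 10],
    [[0.22, 0, 0], [-0.222, -0.007, 0.0086], 10],
    [[0.2243, 0, -0.06], [-0.222, -0.007, 0.0086], 10],
    [[0.2243, 0, -0.12], [-0.222, -0.007, 0.0086], 10],
    [[0.2243, 0, -0.18], [-0.222, -0.007, 0.0086], 10],
    [[0.2243, 0, -0.22], [-0.222, -0.007, 0.0086], 10],
    [[0.2243, 0, -0.22], [-0.222, -0.007, 0.0086], 10],
  ],
)

```text
time: 5.95
position: [0.4648, 0.2449, 0.2335]
tool_rot: [1.771, 1.852, -0.653]
ft_force: [-0.1, 0.0, -2.8]
opening: 0.0199
grip_force: 30.0
```

Run:
```python
from h import *
import pickle
b=cam("wrist");s=robot.get_state();pickle.dump((b,s),open("v3.pkl","wb"));save(b,"w3.png");go(-.193,0,.0435);print(s["joint_positions"])
```

```text
shift [ 0.      0.0027 -0.0773] turn [ 0.0005 -0.0009  0.0006] now trough [-2.189e+02  1.000e-01  7.230e+01] F trough [ 1.1 -0.7 -1.1]
[ 0.67213789  0.53388774  1.49414867 -0.5462209   1.57450862  0.75681085]
```

View pics/w3.png

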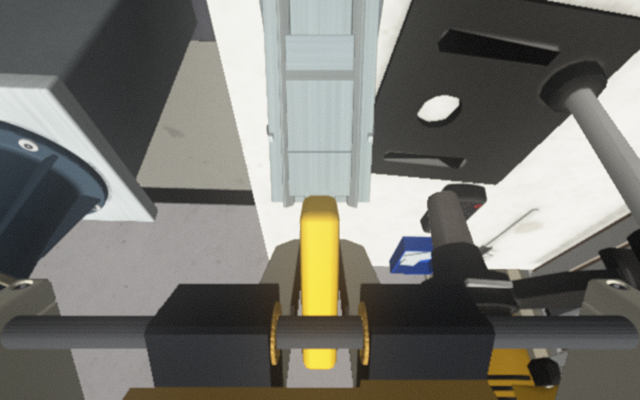

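The blade lies over the channel, with its edges at columns 286–353 (centre 319.5). The channel's lips are at about 264–382 near the top, so the channel centre is roughly 2–3 px to the right. I'll quantify that from depth.

Run:
```python
from h import *
import pickle
b,s=pickle.load(open("v3.pkl","rb"))
M=R.from_rotvec(s["tool_rot"]).as_matrix();l=(b["P"]-s["position"])@M
for r in range(5,200,15):
    row=l[r]; k=(row[:,2]>.03)&(row[:,2]<.085)&(abs(row[:,1])<.06)
    bl=(row[:,2]<.02)&(abs(row[:,1])<.03)&(row[:,0]>.04)
    yy=row[k]; fl=yy[abs(yy[:,2]-.0723)<.003]; lip=yy[(yy[:,2]<.0685)&(yy[:,2]>.055)]
    L=lip[lip[:,1]<0][:,1];Rr=lip[lip[:,1]>0][:,1]
    print(r,"x %.3f"%np.median(yy[:,0]),"floorz",np.round(np.percentile(yy[:,2],[1,50,99]),4),"blade",np.round([row[bl][:,1].min(),row[bl][:,1].max(),np.median(row[bl][:,2])],4) if bl.any() else "", "lips",np.round([L.min(),L.max(),Rr.min(),Rr.max(),(L.min()+Rr.max())/2],4) if len(L) and len(Rr) else "")
```

```text
5 x 0.143 floorz [0.0565 0.0705 0.0727] blade  lips [-0.0269 -0.0197  0.0204  0.0271  0.0001]
20 x 0.134 floorz [0.0566 0.0705 0.0724] blade  lips [-0.0263 -0.0196  0.0206  0.0274  0.0005]
35 x 0.125 floorz [0.0574 0.0703 0.0718] blade [-0.0178  0.0172  0.0184] lips [-0.0269 -0.0226  0.0219  0.0271  0.0001]
50 x 0.116 floorz [0.0568 0.0702 0.0719] blade [-0.0176  0.0175  0.0183] lips [-0.0265 -0.0222  0.0221  0.0269  0.0002]
65 x 0.107 floorz [0.0567 0.0703 0.072 ] blade [-0.0178  0.0178  0.0182] lips [-0.0261 -0.0226  0.0225  0.0272  0.0006]
80 x 0.097 floorz [0.0576 0.0702 0.072 ] blade [-0.0176  0.0176  0.0152] lips [-0.0265 -0.0228  0.0227  0.027   0.0002]
95 x 0.088 floorz [0.0572 0.0702 0.0724] blade [-0.0179  0.018   0.0155] lips [-0.0262 -0.0229  0.023   0.0274  0.0006]
110 x 0.078 floorz [0.0572 0.0703 0.0718] blade [-0.0175  0.0176  0.0153] lips [-0.0265 -0.0228  0.0227  0.0272  0.0003]
125 x 0.067 floorz [0.057  0.0704 0.084 ] blade [-0.0178  0.0178  0.0153] lips [-0.0263 -0.023   0.023   0.0275  0.0006]
140 x 0.057 floorz [0.0571 0.0697 0.0721] blade [-0.0175  0.0175  0.0153] lips [-0.0264 -0.0227  0.0226  0.0271  0.0003]
155 x 0.046 floorz [0.0572 0.0705 0.0722] blade [-0.0178  0.0179  0.0152] lips [-0.0263 -0.0228  0.023   0.0277  0.0007]
170 x 0.035 floorz [0.0576 0.0703 0.0718] blade [-0.0173  0.0175  0.015 ] lips [-0.0266 -0.0225  0.0226  0.0273  0.0004]
185 x 0.023 floorz [0.0571 0.0703 0.0726] blade  lips [-0.0261 -0.0226  0.023   0.027   0.0004]
```

Emit:
arm_command(
  commands=[
    [[0.0009, -0.0193, -0.023], [0, 0, 0], 10],
    [[0.0018, -0.0385, -0.046], [0, 0, 0], 10],
    [[0.0023, -0.0514, -0.0613], [0, 0, 0], 10],
    [[0.0026, -0.0565, -0.0674], [0, 0, 0], 10],
    [[0.0026, -0.0565, -0.0674], [0, 0, 0], 10],
  ],
)

```text
time: 6.42
position: [0.4672, 0.2184, 0.204]
tool_rot: [1.772, 1.851, -0.644]
ft_force: [0.5, 0.8, -1.3]
opening: 0.0199
grip_force: 30.0
```

Run:
```python
from h import *
b=cam("wrist");s=robot.get_state()
M=R.from_rotvec(s["tool_rot"]).as_matrix();l=(b["P"]-s["position"])@M
for r in range(5,200,20):
    row=l[r]; k=(row[:,2]<.06)&(abs(row[:,1])<.06)&(row[:,2]>-.02)
    yy=row[k];c=yy[abs(yy[:,1])<.015];lf=yy[(yy[:,1]>-.035)&(yy[:,1]<-.029)];rf=yy[(yy[:,1]<.035)&(yy[:,1]>.029)]
    print(r,"x %.3f"%np.median(c[:,0]),"ctr z %.4f  lips z L %.4f R %.4f"%(np.median(c[:,2]),yy[yy[:,1]<-.018][:,2].min(),yy[yy[:,1]>.018][:,2].min()), "plate", np.median(lf[:,2]),np.median(rf[:,2]))
go(-.193,0,.0435)
```

```text
5 x 0.132 ctr z 0.0297  lips z L 0.0156 R 0.0157 plate 0.02959399828659541 0.029666199071547945
25 x 0.122 ctr z 0.0295  lips z L 0.0156 R 0.0159 plate 0.029186161658364497 0.02966977511029661
45 x 0.110 ctr z 0.0163  lips z L 0.0157 R 0.0154 plate 0.028776149900643026 0.029250487405283774
65 x 0.100 ctr z 0.0162  lips z L 0.0164 R 0.0158 plate 0.029541268400153663 0.029163954161352666
85 x 0.090 ctr z 0.0132  lips z L 0.0158 R 0.0139 plate 0.029637268101534615 0.029403178070751494
105 x 0.080 ctr z 0.0133  lips z L 0.0163 R 0.0126 plate 0.028883936066093897 0.029456016941238145
125 x 0.070 ctr z 0.0132  lips z L 0.0158 R 0.0135 plate 0.029141279601232025 0.029588971459793396
145 x 0.059 ctr z 0.0133  lips z L 0.0167 R 0.0131 plate 0.029575562779362494 0.029503861689815575
165 x 0.047 ctr z 0.0134  lips z L 0.0160 R 0.0135 plate 0.029515982146846132 0.029086969726086216
185 x 0.036 ctr z 0.0133  lips z L 0.0160 R 0.0132 plate 0.029173326756526306 0.029534260871364886
shift [-0.0036  0.0561 -0.0137] turn [-0.0003  0.0003  0.0003] now trough [-218.9   -0.5   30.7] F trough [ 0.1  0.3 -1.4]
```

Emit:
arm_command(
  commands=[
    [[0.0003, -0.0051, -0.0061], [0, 0, 0], 10],
    [[0.0005, -0.0103, -0.0123], [0, 0, 0], 10],
    [[0.0005, -0.0103, -0.0123], [0, 0, 0], 10],
    [[0.0005, -0.0116, -0.0138], [0, 0, 0], 10],
    [[0.0005, -0.0116, -0.0138], [0, 0, 0], 10],
    [[0.0005, -0.0116, -0.0138], [0, 0, 0], 10],
  ],
)

```text
time: 6.97
position: [0.4672, 0.2133, 0.1965]
tool_rot: [1.77, 1.852, -0.644]
ft_force: [-0.2, 0.2, -1.4]
opening: 0.02
grip_force: 30.0
```

Run:
```python
from h import *
go(-.193,0,.0435)
```

```text
shift [-0.0034  0.0673  0.0018] turn [-0.0001  0.0001  0.    ] now trough [-2.182e+02 -2.000e-01  2.120e+01] F trough [ 1.   0.2 -1. ]
```

Gap about 1.5 mm now; creep on.

Emit:
arm_command(
  commands=[
    [[0.0001, -0.0013, -0.0015], [0, 0, 0], 10],
    [[0.0001, -0.0013, -0.0015], [0, 0, 0], 10],
    [[0.0001, -0.0019, -0.0023], [0, 0, 0], 10],
    [[0.0001, -0.0019, -0.0023], [0, 0, 0], 10],
  ],
)

```text
time: 7.3
position: [0.4673, 0.2125, 0.1957]
tool_rot: [1.771, 1.852, -0.643]
ft_force: [-1.3, 3.4, 2.8]
opening: 0.0199
grip_force: 30.0
```

Run:
```python
from h import *
go(-.193,0,.0435)
```

```text
shift [-0.0036  0.0688  0.0034] turn [-0.0003  0.0003  0.    ] now trough [-2.183e+02 -2.000e-01  2.010e+01] F trough [0.8 1.2 4.3]
```

Emit:
arm_command(
  commands=[
    [[-0.0007, 0.0153, -0.0129], [0, 0, 0], 10],
    [[-0.0014, 0.0306, -0.0257], [0, 0, 0], 10],
    [[-0.0021, 0.0459, -0.0386], [0, 0, 0], 10],
    [[-0.0028, 0.0612, -0.0514], [0, 0, 0], 10],
    [[-0.0028, 0.0612, -0.0514], [0, 0, 0], 10],
  ],
)

```text
time: 7.72
position: [0.4661, 0.2446, 0.1688]
tool_rot: [1.769, 1.853, -0.642]
ft_force: [-0.5, 7.8, 1.5]
opening: 0.0199
grip_force: 30.0
```

Run:
```python
from h import *
go(-.193,0,.0435)
b=cam("wrist");s=robot.get_state()
M=R.from_rotvec(s["tool_rot"]).as_matrix();l=(b["P"]-s["position"])@M
for r in (5,35,65,95,125,155):
    row=l[r]; k=(row[:,2]<.06)&(abs(row[:,1])<.06)&(row[:,2]>-.02)
    yy=row[k];c=yy[abs(yy[:,1])<.015];pl=yy[(abs(yy[:,1])>.029)&(abs(yy[:,1])<.035)]
    lip=yy[(yy[:,2]<.0105)&(yy[:,2]>.003)]
    print(r,"x %.3f ctr z %.4f plate %.4f lips %s"%(np.median(c[:,0]),np.median(c[:,2]),np.median(pl[:,2]),np.round([lip[:,1].min(),lip[:,1].max()],4)))
save(b,"w4.png")
```

```text
shift [-0.0011  0.0047  0.0571] turn [-0.0002  0.0004 -0.0004] now trough [-176.5   -0.4   20.1] F trough [5.  0.1 6.2]
5 x 0.129 ctr z 0.0190 plate 0.0193 lips [-0.0273  0.0263]
35 x 0.115 ctr z 0.0161 plate 0.0187 lips [-0.0278  0.0266]
65 x 0.101 ctr z 0.0158 plate 0.0188 lips [-0.0276  0.0262]
95 x 0.085 ctr z 0.0128 plate 0.0187 lips [-0.0271  0.0263]
125 x 0.070 ctr z 0.0131 plate 0.0187 lips [-0.0273  0.0265]
155 x 0.053 ctr z 0.0128 plate 0.0186 lips [-0.027   0.0267]
```

View pics/w4.png

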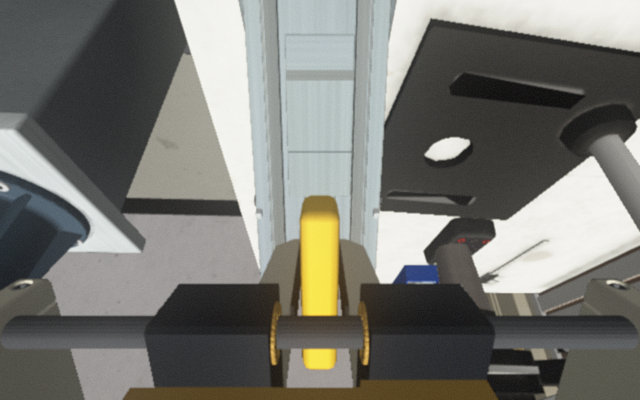

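The blade sits centred in the channel at columns 286–353 (lips 245–395), flat on the floor. Nothing is fouled.

Emit:
arm_command(
  commands=[
    [[-0.0007, 0.0153, -0.0128], [0, 0, 0], 10],
    [[-0.0014, 0.0307, -0.0255], [0, 0, 0], 10],
    [[-0.0021, 0.046, -0.0383], [0, 0, 0], 10],
    [[-0.0028, 0.0613, -0.0511], [0, 0, 0], 10],
    [[-0.0033, 0.0728, -0.0607], [0, 0, 0], 10],
    [[-0.0033, 0.0728, -0.0607], [0, 0, 0], 10],
  ],
)

```text
time: 8.27
position: [0.4642, 0.281, 0.1383]
tool_rot: [1.769, 1.853, -0.643]
ft_force: [-0.3, 7.2, 2.8]
opening: 0.0196
grip_force: 30.0
```

Run:
```python
from h import *
go(-.118,0,.020)
```

```text
shift [-0.0012  0.0165 -0.0142] turn [-0.0002  0.0003 -0.0003] now trough [-128.9   -0.2   20.1] F trough [ 3.7 -0.   6.8]
```

Emit:
arm_command(
  commands=[
    [[-0.0003, 0.0061, -0.0051], [0, 0, 0], 10],
    [[-0.0006, 0.0122, -0.0102], [0, 0, 0], 10],
    [[-0.0007, 0.0145, -0.0121], [0, 0, 0], 10],
    [[-0.0008, 0.0168, -0.014], [0, 0, 0], 10],
    [[-0.0008, 0.0168, -0.014], [0, 0, 0], 10],
  ],
)

```text
time: 8.68
position: [0.4639, 0.2884, 0.1321]
tool_rot: [1.77, 1.852, -0.643]
ft_force: [-1.0, 1.9, 6.9]
opening: 0.0199
grip_force: 30.0
```

Run:
```python
from h import *
go(-.118,0,.020)
```

```text
shift [-0.0006  0.0018 -0.0018] turn [ 0.0001  0.0003 -0.0001] now trough [-119.3   -0.2   20.1] F trough [-2.9  0.9  6.5]
```

Emit:
arm_command(
  commands=[
    [[-0.0001, 0.0023, -0.0019], [0, 0, 0], 10],
    [[-0.0002, 0.0046, -0.0038], [0, 0, 0], 10],
    [[-0.0002, 0.0046, -0.0038], [0, 0, 0], 10],
  ],
)

```text
time: 8.93
position: [0.4638, 0.2906, 0.1302]
tool_rot: [1.77, 1.851, -0.643]
ft_force: [-0.1, 2.1, 7.0]
opening: 0.0197
grip_force: 30.0
```

Run:
```python
from h import *
go(-.118,0,.020)
```

```text
shift [-0.0005 -0.0027  0.0019] turn [ 0.0001  0.0004 -0.    ] now trough [-116.4   -0.3   20.1] F trough [-2.9  0.   6.7]
```

Still sliding (friction only); continue.

Emit:
arm_command(
  commands=[
    [[-0.0001, 0.0023, -0.0019], [0, 0, 0], 10],
    [[-0.0002, 0.0046, -0.0038], [0, 0, 0], 10],
    [[-0.0003, 0.0069, -0.0057], [0, 0, 0], 10],
    [[-0.0003, 0.0069, -0.0057], [0, 0, 0], 10],
  ],
)

```text
time: 9.27
position: [0.464, 0.2918, 0.1293]
tool_rot: [1.767, 1.846, -0.649]
ft_force: [-0.2, -12.1, 21.0]
opening: 0.02
grip_force: 30.0
```

Run:
```python
from h import *
go(-.118,0,.020)
```

```text
shift [-0.0007 -0.0052  0.0038] turn [0.0021 0.0004 0.0004] now trough [-114.8   -0.5   20.2] F trough [-22.7   0.7   8.3]
```

Emit:
arm_command(
  commands=[
    [[0.0001, -0.0031, 0.0026], [0, 0, 0], 10],
    [[0.0001, -0.0031, 0.0026], [0, 0, 0], 10],
    [[0.0001, -0.0031, 0.0026], [0, 0, 0], 50],
    [[0.0001, -0.0031, 0.0026], [0, 0, 0], 50],
    [[0.0001, -0.0031, 0.0026], [0, 0, 0], 50],
    [[0.0001, -0.0031, 0.0026], [0, 0, 0], 50],
    [[0.0001, -0.0031, 0.0026], [0, 0, 0], 50],
  ],
)

```text
time: 9.85
position: [0.4634, 0.2919, 0.1284]
tool_rot: [1.77, 1.852, -0.644]
ft_force: [0.2, 0.5, 0.8]
opening: 0.0472
grip_force: 0.0
```

Run:
```python
from h import *
go(-.118,0,.020)
```

```text
shift [ 0.0003 -0.0053  0.0055] turn [-0.     -0.0001  0.    ] now trough [-114.2    0.    19.6] F trough [-0.1 -0.3  0.9]
```

Emit:
arm_command(
  commands=[
    [[-0.0012, 0.0257, 0.0306], [0, 0, 0], 50],
    [[-0.0023, 0.0514, 0.0613], [0, 0, 0], 50],
    [[-0.0041, 0.0899, 0.1072], [0, 0, 0], 40],
    [[-0.0058, 0.1284, 0.1532], [0, 0, 0], 20],
    [[-0.0076, 0.167, 0.1992], [0, 0, 0], 0],
    [[-0.0076, 0.167, 0.1992], [0, 0, 0], 0],
    [[-0.0076, 0.167, 0.1992], [0, 0, 0], 0],
    [[-0.0076, 0.167, 0.1992], [0, 0, 0], 0],
  ],
)

```text
time: 10.52
position: [0.4595, 0.3747, 0.2273]
tool_rot: [1.77, 1.852, -0.646]
ft_force: [-0.4, -0.7, 0.4]
opening: 0.0144
grip_force: 0.0
```

Run:
```python
from h import *
import pickle
b=cam("wrist");s=robot.get_state();pickle.dump((b,s),open("v5.pkl","wb"));save(b,"w5.png");go(-.118,0,.020)
T=(b["P"]-O)@np.c_[TX,TY,TZ]
hsv=cv2.cvtColor(b["frame"],cv2.COLOR_RGB2HSV);H,S,V=[hsv[...,i].astype(int) for i in range(3)]
k=((H<8)|(H>172))&(S>130)&(T[...,2]>.08)&(T[...,2]<.14);p=T[k];print("knob",k.sum(),np.percentile(p,[1,50,99],axis=0));
top=p[p[:,2]>np.percentile(p[:,2],90)-.004];print("top",len(top),cv2.minEnclosingCircle(top[:,:2].astype(np.float32)),np.median(top[:,2]))
y=(H>18)&(H<35)&(S>110)&(T[...,2]>.03)&(T[...,2]<.05)&(abs(T[...,1])<.03);p=T[y];print("grip",y.sum(),cv2.minAreaRect(p[:,:2].astype(np.float32)),np.median(p[:,2]))
bl=(H>100)&(H<125)&(S>120)&(T[...,2]>.06)&(T[...,2]<.085);p=T[bl];print("bridge top",cv2.minAreaRect(p[:,:2].astype(np.float32)),np.median(p[:,2]))
```

```text
shift [ 0.0082 -0.1704 -0.1919] turn [ 0.0004 -0.0004  0.0002] now trough [-114.4    0.2  148.3] F trough [-0.  -0.3  0.3]
knob 2178 [[-0.04094236 -0.01385497  0.11561818]
 [-0.02677226  0.00023091  0.11959342]
 [-0.01258824  0.01441279  0.12201155]]
top 1958 ((-0.027126479893922806, 0.00030983492615632713), 0.01507242489606142) 0.11980153969185156
grip 2035 ((-0.13066986203193665, -0.0014203386381268501), (0.01894455961883068, 0.09382619708776474), 89.4920425415039) 0.04298176066971532
bridge top ((-0.026731524616479874, 0.0003668442368507385), (0.02383461780846119, 0.07049864530563354), 0.021427413448691368) 0.07539043183847755
```

View pics/w5.png

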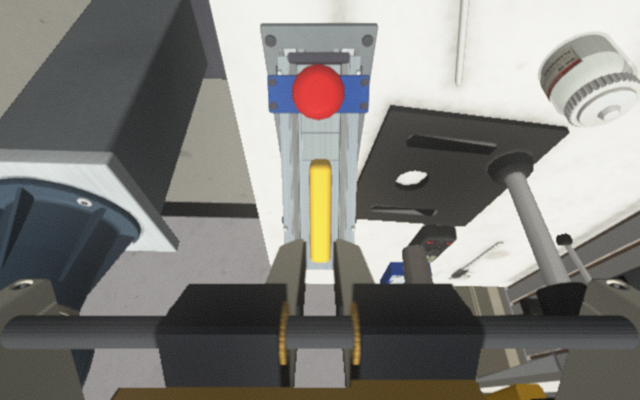

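The view shows the gauge home, with the grip at (320,210). The knob's centre is at (318,92) and the bridge is at row 92. The measured bridge (-27 mm) and grip (-131 mm) positions match the home geometry.

Emit:
arm_command(
  commands=[
    [[-0.0025, 0.055, -0.046], [0, 0, 0], 0],
    [[-0.005, 0.11, -0.092], [0, 0, 0], 0],
    [[-0.0061, 0.1338, -0.1124], [0, 0, 0], 0],
    [[-0.0061, 0.1338, -0.1124], [0, 0, 0], 0],
    [[-0.0051, 0.1107, -0.14], [0, 0, 0], 0],
    [[-0.0051, 0.1107, -0.14], [0, 0, 0], 0],
    [[-0.0051, 0.1107, -0.14], [0, 0, 0], 0],
  ],
)

```text
time: 11.15
position: [0.4575, 0.4293, 0.1587]
tool_rot: [1.771, 1.851, -0.646]
ft_force: [0.1, -0.4, 0.8]
opening: 0.0004
grip_force: 0.0
```

Run:
```python
from h import *
go(-.027,0,.120);print(robot.get_state()["opening"])
```

```text
shift [ 0.0002 -0.0125 -0.0188] turn [ 0.0003 -0.0002  0.0005] now trough [-28.3  -0.2 131.2] F trough [-0.8 -0.1  0.4]
0.0004009781908012252
```

Emit:
arm_command(
  commands=[
    [[0.0002, -0.0051, -0.0061], [0, 0, 0], 0],
    [[0.0005, -0.0103, -0.0123], [0, 0, 0], 0],
    [[0.0006, -0.0128, -0.0153], [0, 0, 0], 0],
    [[0.0007, -0.0154, -0.0184], [0, 0, 0], 0],
    [[0.0007, -0.0154, -0.0184], [0, 0, 0], 0],
  ],
)

```text
time: 11.57
position: [0.4577, 0.4228, 0.1494]
tool_rot: [1.771, 1.852, -0.643]
ft_force: [-1.1, 0.3, 0.6]
opening: 0.0003
grip_force: 0.3
```

Run:
```python
from h import *
go(-.027,0,.1155)
```

```text
shift [-0.0001 -0.0053 -0.0072] turn [-0.0001  0.0002  0.0001] now trough [-27.3  -0.2 119.9] F trough [-0.1  1.1  0.6]
```

Emit:
arm_command(
  commands=[
    [[0.0001, -0.0013, -0.0015], [0, 0, 0], 0],
    [[0.0001, -0.0026, -0.0031], [0, 0, 0], 0],
    [[0.0001, -0.0026, -0.0031], [0, 0, 0], 0],
  ],
)

```text
time: 11.82
position: [0.4578, 0.4217, 0.1479]
tool_rot: [1.77, 1.852, -0.643]
ft_force: [0.3, 1.2, 3.5]
opening: 0.0007
grip_force: 1.4
```

Emit:
arm_command(
  commands=[
    [[0.0001, -0.0013, -0.0015], [0, 0, 0], 0],
    [[0.0001, -0.0026, -0.0031], [0, 0, 0], 0],
    [[0.0001, -0.0026, -0.0031], [0, 0, 0], 0],
  ],
)

```text
time: 12.07
position: [0.4578, 0.4202, 0.1461]
tool_rot: [1.77, 1.852, -0.644]
ft_force: [0.4, -0.0, 3.3]
opening: 0.0004
grip_force: 1.3
```

Run:
```python
from h import *
go(-.027,0,.1155)
```

```text
shift [-0.0002 -0.0001 -0.0005] turn [-0.0001  0.0001  0.0001] now trough [-2.710e+01 -1.000e-01  1.157e+02] F trough [-2.2 -0.4  2.5]
```

Emit:
arm_command(
  commands=[
    [[0, -0.0013, -0.0015], [0, 0, 0], 0],
    [[0, -0.0013, -0.0015], [0, 0, 0], 0],
    [[0, -0.0013, -0.0015], [0, 0, 0], 0],
  ],
)

```text
time: 12.32
position: [0.4578, 0.42, 0.1458]
tool_rot: [1.771, 1.852, -0.643]
ft_force: [-0.2, 2.1, 5.3]
opening: 0.0005
grip_force: 2.9
```

Run:
```python
from h import *
go(-.027,0,.1155)
```

```text
shift [-0.0003  0.0005  0.0001] turn [-0.0003  0.0003  0.    ] now trough [-2.710e+01 -1.000e-01  1.153e+02] F trough [-1.7  0.1  5.4]
```

Emit:
arm_command(
  commands=[
    [[0, -0.0009, -0.0011], [0, 0, 0], 0],
    [[0, -0.0009, -0.0011], [0, 0, 0], 0],
    [[0, -0.0009, -0.0011], [0, 0, 0], 0],
  ],
)

```text
time: 12.57
position: [0.4578, 0.42, 0.1457]
tool_rot: [1.771, 1.853, -0.641]
ft_force: [-0.5, 4.6, 8.3]
opening: 0.0007
grip_force: 4.8
```

Run:
```python
from h import *
go(-.027,0,.1155)
```

```text
shift [-0.0003  0.0005  0.0003] turn [-0.0006  0.0005 -0.0001] now trough [-27.1  -0.2 115.2] F trough [-1.7  0.3  9.3]
```

Firm resistance at 115.2 mm, which matches the expected 108+6 plus bias. Back off.

Emit:
arm_command(
  commands=[
    [[-0.0005, 0.0103, 0.0123], [0, 0, 0], 0],
    [[-0.001, 0.0225, 0.027], [0, 0, 0], 0],
    [[-0.002, 0.045, 0.0536], [0, 0, 0], 0],
    [[-0.002, 0.045, 0.0536], [0, 0, 0], 20],
    [[0.0, 0.0, 0.0911], [0, 0, 0], 50],
    [[0.002, -0.045, 0.1286], [0, 0, 0], 50],
    [[0.0041, -0.0888, 0.166], [0, 0, 0], 50],
    [[0.0041, -0.0888, 0.166], [0, 0, 0], 50],
    [[0.0041, -0.0888, 0.166], [0, 0, 0], 50],
  ],
)

```text
time: 13.32
position: [0.46, 0.3745, 0.2284]
tool_rot: [1.772, 1.852, -0.642]
ft_force: [-0.9, 0.3, -0.6]
opening: 0.036
grip_force: 0.0
```

```bash
cat > look.py <<'E'
from h import *
b=cam("wrist");s=robot.get_state()
T=(b["P"]-O)@np.c_[TX,TY,TZ]
hsv=cv2.cvtColor(b["frame"],cv2.COLOR_RGB2HSV);H,S,V=[hsv[...,i].astype(int) for i in range(3)]
k=((H<8)|(H>172))&(S>130)&(T[...,2]>.08)&(T[...,2]<.14);p=T[k]
if k.sum(): print("knob",k.sum(),np.percentile(p,[1,50,99],axis=0)[:,2],np.median(p,0))
y=(H>18)&(H<35)&(S>110)&(T[...,2]>.03)&(T[...,2]<.055)&(abs(T[...,1])<.03);p=T[y]
if y.sum(): print("grip",y.sum(),cv2.minAreaRect(p[:,:2].astype(np.float32)),np.median(p[:,2]))
bl=(H>100)&(H<125)&(S>120)&(T[...,2]>.06)&(T[...,2]<.085);p=T[bl]
if bl.sum(): print("bridge top",cv2.minAreaRect(p[:,:2].astype(np.float32)),np.median(p[:,2]))
go(-.1144,0,.0200);print(s["opening"])
E
python3 look.py
```

```text
knob 2044 [0.1095914  0.11385468 0.11618711] [-0.02635122  0.00024555  0.11385468]
grip 2010 ((-0.13060401380062103, -0.0009947968646883965), (0.01895224303007126, 0.09352977573871613), 89.74305725097656) 0.042974350572559106
bridge top ((-0.026453334838151932, 0.0005000308156013489), (0.07076112180948257, 0.024439962580800056), 89.88256072998047) 0.07535513813604808
shift [ 0.0077 -0.166  -0.197 ] turn [-0.0003  0.      0.0001] now trough [-1.141e+02  1.000e-01  1.489e+02] F trough [-0.6 -0.4 -0.3]
0.0399119301783427
```

Emit:
arm_command(
  commands=[
    [[0.002, -0.04, -0.048], [0, 0, 0], 50],
    [[0.004, -0.08, -0.095], [0, 0, 0], 50],
    [[0.006, -0.115, -0.137], [0, 0, 0], 50],
    [[0.0075, -0.145, -0.172], [0, 0, 0], 50],
    [[0.0085, -0.161, -0.191], [0, 0, 0], 50],
    [[0.0085, -0.166, -0.197], [0, 0, 0], 50],
    [[0.0085, -0.166, -0.197], [0, 0, 0], 50],
  ],
)

```text
time: 13.95
position: [0.4635, 0.2918, 0.1278]
tool_rot: [1.769, 1.853, -0.647]
ft_force: [-0.1, -0.6, -0.6]
opening: 0.0502
grip_force: 0.0
```

```bash
python3 -c "
from h import *
go(-.1144,0,.0200)"
```

```text
shift [-0.      0.0004  0.0021] turn [ 0.0004 -0.0006  0.    ] now trough [-113.9   -0.    19.1] F trough [-0.1  0.2 -0.8]
```

Emit:
arm_command(
  commands=[
    [[0, 0, 0], [0, 0, 0], 30],
    [[0, 0, 0], [0, 0, 0], 24],
    [[0, 0, 0], [0, 0, 0], 20],
    [[0, 0, 0], [0, 0, 0], 16],
    [[0, 0, 0], [0, 0, 0], 12],
    [[0, 0, 0], [0, 0, 0], 10],
    [[0, 0, 0], [0, 0, 0], 10],
  ],
)

```text
time: 14.53
position: [0.464, 0.2922, 0.1296]
tool_rot: [1.771, 1.852, -0.643]
ft_force: [-0.2, 2.6, 1.6]
opening: 0.0197
grip_force: 30.0
```

```bash
python3 -c "
from h import *
go(-.1144,0,.0200);print(robot.get_state()['ft_torque'])"
```

```text
shift [-0.0011 -0.0005 -0.0014] turn [-0.0003  0.0002  0.    ] now trough [-114.7   -0.5   20.7] F trough [0.9 0.1 2.9]
[ 0.33030292  0.2310052  -0.05519979]
```

Emit:
arm_command(
  commands=[
    [[0, -0.0005, -0.0006], [0, 0, 0], 10],
    [[0.0003, -0.0066, 0.0045], [0, 0, 0], 10],
    [[0.0009, -0.0188, 0.0148], [0, 0, 0], 10],
    [[0.0014, -0.0311, 0.0251], [0, 0, 0], 10],
    [[0.002, -0.0433, 0.0354], [0, 0, 0], 10],
    [[0.0025, -0.0555, 0.0457], [0, 0, 0], 10],
    [[0.003, -0.0678, 0.056], [0, 0, 0], 10],
    [[0.0036, -0.08, 0.0662], [0, 0, 0], 10],
    [[0.0042, -0.0923, 0.0765], [0, 0, 0], 10],
    [[0.0047, -0.1045, 0.0868], [0, 0, 0], 10],
    [[0.0047, -0.1045, 0.0868], [0, 0, 0], 10],
  ],
)

```text
time: 15.45
position: [0.4668, 0.2395, 0.1738]
tool_rot: [1.771, 1.852, -0.641]
ft_force: [0.3, 1.2, 9.2]
opening: 0.0199
grip_force: 30.0
```

```bash
python3 look.py
```

```text
grip 4825 ((-0.20019961893558502, -0.002044469118118286), (0.09569472074508667, 0.021557489410042763), 1.2383660078048706) 0.04289157637609514
shift [-0.0067  0.105  -0.0899] turn [-0.0001  0.0007  0.0001] now trough [-183.6   -1.    20.6] F trough [-5.9  0.5  7.2]
0.019961061249530482
```

Emit:
arm_command(
  commands=[
    [[-0.0015, 0.032, 0.038], [0, 0, 0], 10],
    [[-0.003, 0.064, 0.077], [0, 0, 0], 10],
    [[-0.0044, 0.0963, 0.115], [0, 0, 0], 10],
    [[-0.03, 0.09, 0.16], [0, 0, 0], 10],
    [[-0.07, 0.05, 0.2], [0, 0, 0], 10],
    [[-0.11, 0.0, 0.24], [0, 0, 0], 10],
    [[-0.15, -0.05, 0.28], [0.037, 0.001, -0.0014], 10],
    [[-0.17, -0.1, 0.32], [0.074, 0.0024, -0.003], 10],
    [[-0.17, -0.16, 0.35], [0.111, 0.0036, -0.0043], 10],
    [[-0.17, -0.23, 0.35], [0.148, 0.0047, -0.0057], 10],
    [[-0.17, -0.3, 0.35], [0.185, 0.006, -0.0072], 10],
    [[-0.17, -0.37, 0.35], [0.222, 0.007, -0.0086], 10],
  ],
)

```text
time: 16.5
position: [0.381, 0.0682, 0.3479]
tool_rot: [2.173, 2.216, -0.063]
ft_force: [0.3, -0.7, -2.3]
opening: 0.0193
grip_force: 30.0
```

Run:
```python
from h import *
import pickle
s=robot.get_state();print(s["position"],s["tool_rot"])
b=cam("top")
P=b["P"];hsv=cv2.cvtColor(b["frame"],cv2.COLOR_RGB2HSV);H,S,V=[hsv[...,i].astype(int) for i in range(3)]
k=((H<8)|(H>172))&(S>130);k[:234]=0;k[252:]=0;k[:,:195]=0;k[:,218:]=0
p=P[k];print("knob",k.sum(),np.median(tr(p),0))
M=R.from_rotvec(s["tool_rot"]).as_matrix();print(M)
```

```text
[0.38103303 0.06822303 0.34789373] [ 2.17331873  2.21603668 -0.06318531]
knob 79 [-0.03328829  0.00088863  0.11101181]
[[-0.01951853  0.99980742 -0.00203839]
 [ 0.99829924  0.01937698 -0.05498321]
 [-0.05493313 -0.00310812 -0.9984852 ]]
```

```bash
cat > place.py <<'E'
from h import *
s=robot.get_state();T=np.array([[0,1,0],[1,0,0],[0,0,-1.]])
r=(R.from_matrix(T)*R.from_rotvec(s["tool_rot"]).inv()).as_rotvec()/np.pi
print((np.array([.49,-.20,.10])-s["position"])*2,r,s["position"],s["ft_force"])
E
python3 place.py
```

```text
[ 0.21673404 -0.5230992  -0.49561618] [ 0.01658089 -0.0012396  -0.00364872] [0.38163298 0.0615496  0.34780809] [ 2.09702523 -1.96414151 -1.22223381]
```

Emit:
arm_command(
  commands=[
    [[0, -0.07, 0], [0.0166, -0.0012, -0.0036], 10],
    [[0.03, -0.14, 0], [0.0166, -0.0012, -0.0036], 10],
    [[0.06, -0.21, 0], [0.0166, -0.0012, -0.0036], 10],
    [[0.09, -0.28, -0.02], [0.0166, -0.0012, -0.0036], 10],
    [[0.12, -0.35, -0.05], [0.0166, -0.0012, -0.0036], 10],
    [[0.15, -0.41, -0.1], [0.0166, -0.0012, -0.0036], 10],
    [[0.18, -0.46, -0.16], [0.0166, -0.0012, -0.0036], 10],
    [[0.2, -0.5, -0.22], [0.0166, -0.0012, -0.0036], 10],
    [[0.21, -0.52, -0.29], [0.0166, -0.0012, -0.0036], 10],
    [[0.21, -0.52, -0.36], [0.0166, -0.0012, -0.0036], 10],
    [[0.21, -0.52, -0.43], [0.0166, -0.0012, -0.0036], 10],
    [[0.21, -0.52, -0.5], [0.0166, -0.0012, -0.0036], 10],
  ],
)

```text
time: 17.55
position: [0.486, -0.1903, 0.0949]
tool_rot: [2.211, 2.229, -0.012]
ft_force: [0.5, -0.1, -1.6]
opening: 0.0197
grip_force: 30.0
```

Emit:
arm_command(
  commands=[
    [[0, 0, 0], [0, 0, 0], 10],
    [[0, 0, 0], [0, 0, 0], 10],
  ],
)

```text
time: 17.72
position: [0.4857, -0.19, 0.0963]
tool_rot: [-2.212, -2.231, 0.013]
ft_force: [0.4, 0.6, -1.2]
opening: 0.0197
grip_force: 30.0
```

```bash
python3 place.py
python3 - <<'E'
from h import *
b=cam("wrist");s=robot.get_state();M=R.from_rotvec(s["tool_rot"]).as_matrix();P=b["P"];l=(P-s["position"])@M
for r in range(40,200,25):
    row=P[r];lr=l[r];k=(abs(lr[:,1])<.015)&(lr[:,2]<.03);print(r,np.round(np.median(lr[k],0),4),"z %.4f"%np.median(row[k][:,2]))
E
```

```text
[ 0.00852915 -0.0200828   0.00730807] [ 0.0017938  -0.00188154 -0.00271135] [ 0.48573543 -0.1899586   0.09634596] [ 0.40010401  0.60161525 -1.20948303]
40 [ 0.1136 -0.      0.0172] z 0.0801
65 [ 0.1015 -0.      0.0171] z 0.0803
90 [ 0.0889 -0.0003  0.0142] z 0.0832
115 [0.0761 0.0003 0.0143] z 0.0833
140 [0.0626 0.     0.0144] z 0.0833
165 [0.0485 0.     0.0142] z 0.0835
190 [ 0.0337 -0.0003  0.0143] z 0.0836
```

Emit:
arm_command(
  commands=[
    [[0, 0, -0.05], [0.0018, -0.0019, 0], 10],
    [[0, 0, -0.1], [0.0018, -0.0019, 0], 10],
    [[0, 0, -0.13], [0.0018, -0.0019, 0], 10],
    [[0, 0, -0.145], [0.0018, -0.0019, 0], 10],
    [[0, 0, -0.148], [0.0018, -0.0019, 0], 10],
    [[0, 0, -0.148], [0.0018, -0.0019, 0], 10],
    [[0, 0, -0.148], [0.0018, -0.0019, 0], 10],
  ],
)

```text
time: 18.35
position: [0.4875, -0.191, 0.0249]
tool_rot: [2.208, 2.226, 0.004]
ft_force: [-0.4, -0.0, -1.7]
opening: 0.0201
grip_force: 30.0
```

Emit:
arm_command(
  commands=[
    [[0, 0, -0.002], [0, 0, 0], 10],
    [[0, 0, -0.004], [0, 0, 0], 10],
    [[0, 0, -0.004], [0, 0, 0], 10],
    [[0, 0, -0.004], [0, 0, 0], 10],
  ],
)

```text
time: 18.68
position: [0.4866, -0.1906, 0.0215]
tool_rot: [2.209, 2.228, 0.003]
ft_force: [0.7, 0.0, -2.5]
opening: 0.0197
grip_force: 30.0
```

Emit:
arm_command(
  commands=[
    [[0, 0, -0.0015], [0, 0, 0], 10],
    [[0, 0, -0.003], [0, 0, 0], 10],
    [[0, 0, -0.003], [0, 0, 0], 10],
    [[0, 0, -0.003], [0, 0, 0], 10],
  ],
)

```text
time: 19.02
position: [0.4865, -0.1905, 0.0196]
tool_rot: [2.21, 2.228, 0.003]
ft_force: [-0.3, 0.1, -1.6]
opening: 0.0196
grip_force: 30.0
```

Emit:
arm_command(
  commands=[
    [[0, 0, -0.001], [0, 0, 0], 10],
    [[0, 0, -0.002], [0, 0, 0], 10],
    [[0, 0, -0.002], [0, 0, 0], 10],
  ],
)

```text
time: 19.27
position: [0.4866, -0.1906, 0.0193]
tool_rot: [2.209, 2.228, 0.003]
ft_force: [-2.6, 0.4, 8.0]
opening: 0.0198
grip_force: 30.0
```

Resting on the bench. Relax slightly, open, then rise.

Emit:
arm_command(
  commands=[
    [[0, 0, 0.001], [0, 0, 0], 10],
    [[0, 0, 0.001], [0, 0, 0], 24],
    [[0, 0, 0.001], [0, 0, 0], 40],
    [[0, 0, 0.001], [0, 0, 0], 60],
    [[0, 0, 0.001], [0, 0, 0], 60],
    [[0, 0, 0.001], [0, 0, 0], 60],
    [[0, 0, 0.03], [0, 0, 0], 60],
    [[0, 0, 0.1], [0, 0, 0], 60],
    [[0, 0, 0.18], [0, 0, 0], 60],
    [[0, 0, 0.26], [0, 0, 0], 60],
    [[0, 0, 0.3], [0, 0, 0], 60],
    [[0, 0, 0.3], [0, 0, 0], 60],
  ],
)

```text
time: 20.27
position: [0.4885, -0.1915, 0.1734]
tool_rot: [2.204, 2.223, 0.006]
ft_force: [-0.3, -0.8, -0.5]
opening: 0.0601
grip_force: 0.0
```

Run:
```python
from h import *
import pickle
b=cam("wrist");P=b["P"];hsv=cv2.cvtColor(b["frame"],cv2.COLOR_RGB2HSV);H,S,V=[hsv[...,i].astype(int) for i in range(3)]
y=(H>18)&(H<35)&(S>110)&(P[...,2]>.03)&(P[...,2]<.055);p=P[y];print(np.median(p,0),cv2.minAreaRect(p[:,:2].astype(np.float32)))
c=cam("scene");save(c,"s9.png",(200,120,480,320),2.5)
a0,b0=pickle.load(open("v0.pkl","rb"))
def knob(c):
    hs=cv2.cvtColor(c["frame"],cv2.COLOR_RGB2HSV);h,s=hs[...,0].astype(int),hs[...,1];T=(c["P"]-O)@np.c_[TX,TY,TZ]
    k=((h<8)|(h>172))&(s>120)&(T[...,2]>.09)&(T[...,2]<.14)&(abs(T[...,0]+.027)<.03)&(abs(T[...,1])<.03);return k.sum(),np.nanpercentile(T[k][:,2],[50,90])
print(knob(b0),knob(cam("top")),knob(a0),knob(c))
```

```text
[ 0.48746261 -0.20157246  0.04250397] ((0.4873168170452118, -0.2055782675743103), (0.018372271209955215, 0.09201647341251373), 0.6258153319358826)
(np.int64(67), array([0.11741827, 0.11996091])) (np.int64(66), array([0.11184686, 0.11395682])) (np.int64(25), array([0.10977604, 0.11552138])) (np.int64(25), array([0.10305298, 0.10906256]))
```

View pics/s9.png

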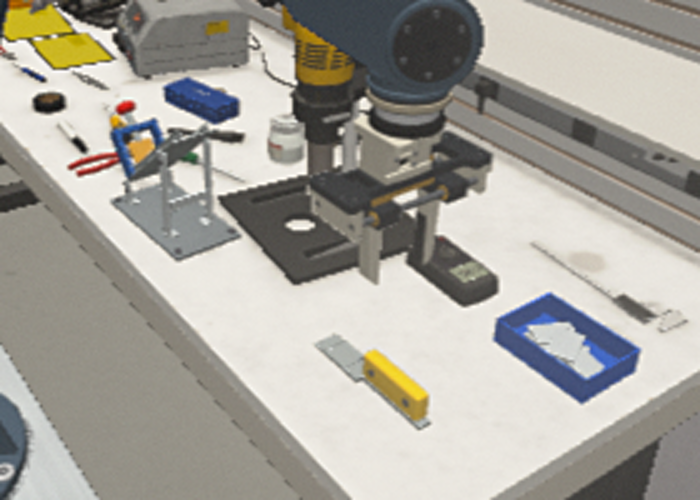

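The gauge lies flat on the bench at (375,380), well clear of the chute. The bystanders are in place, and the gate is still about 5.8 mm below its start height.

```bash
python3 -c "
from bench import robot
print(robot.sign_off())"
```

```text
the job is handed in; nothing more can be done
None
```

The gate is set on the gauge's 6 mm part and kept its height when the gauge was drawn out; the gauge lies flat on the bench well clear of the chute, and I handed the job in at about 20 s of the allowed 69 s.

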